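Stack the spacers on a moulder spindle in size order

TASK

Make up the spindle-moulder arbor: thread the large aluminium spacer onto the upright spindle and push it fully home on the shoulder, then thread the small brass spacer on top of it and push it fully home too, so that the stack steps down from wide to narrow. The spindle is a precision part: feel for it, lower the spacers rather than dropping them, and never lean on the stand with more than 40 N. Leave the black thick-walled bush on its board and do not knock over the glue bottle.

Things in the scene. Friction and masses are not known exactly. Their poses are not given: they have to be found in the camera images.
- stand: Setting-up stand bolted to the bench: green plate 120 x 120 mm, 15 mm thick, origin at the centre of its underside, z up. On it a grey disc and a dark round shoulder, radius 36 mm, its flat top (the seat) 30 mm above the origin; through it rises a vertical steel spindle, diameter 25 mm, straight up to 78 mm, then a cone narrowing to diameter 16 mm at its flat tip, 89 mm above the origin. It does not move.
- seat (a point): Centre of the stand at seat height, 30 mm above the stand's origin. The spindle and shoulder are set eccentrically, their axis is 9 mm off this point, direction different every time and not measured: feel or look for it. A spacer's bore is 2 mm wider than the spindle. The shoulder is a sprung cushion: it gives only above 6 N, then 5 N per mm, at most 4 mm, and comes back. The cone is sprung likewise: gives above 6 N, 4 N per mm, at most 4 mm.
- plungers (a point): Point over the stand's centre, 60 mm above its origin. At this height two opposed brass spring balls stand 2 mm proud of the spindle's sides. A spacer stops on them under its own weight; it needs a push of roughly 8 to 15 N to pass and about 5 N to slide on while they rub in its bore.
- ring_large: Large spacer: plain aluminium ring, outer diameter 56 mm, bore 27 mm, 20 mm high, about 0.11 kg; lies flat; origin at the centre of its underside, z along the bore. Home: underside on the shoulder, 30 mm above the stand's origin.
- ring_small: Small spacer: plain brass ring, outer diameter 42 mm, bore 27 mm, 20 mm high, about 0.14 kg; lies flat; origin at the centre of its underside, z along the bore. Home: underside on the seated large spacer, 50 mm above the stand's origin.
- bush: Black thick-walled bush, outer diameter 49 mm, bore only 17 mm, 20 mm high (will not go on the spindle); origin at the centre of its underside. To be left alone.
- board: Fixed plywood board on the bench, 120 mm (its x) by 310 mm (its y), 12 mm thick, origin at the centre of its underside. The two spacers and the bush lie on its top in a row along its y, about 100 mm apart, in any order.
- glue: White glue bottle, diameter 40 mm, 120 mm tall, standing on the bench; origin at the centre of its underside, z up.

How it is judged (in metres and radians):
On the way, in this order (a step that is already met when the one before it is completed fails the run):
1. the large spacer is fully home on the shoulder (z of ring_large in the frame of stand between 0.025 and 0.0325 m and horizontal distance between ring_large and stand below 0.0125 m and angle between ring_large's own z axis and vertical below 0.1 rad), for 0.2 s.
2. the small spacer is fully home on the large one (z of ring_small in the frame of stand between 0.045 and 0.0525 m and horizontal distance between ring_small and stand below 0.0125 m and angle between ring_small's own z axis and vertical below 0.1 rad), for 0.2 s.
At the end, for the whole second after the job is handed in: Large spacer flat on the shoulder (underside 30 mm above the stand's origin), small one flat on it (50 mm), within -5/+2.5 mm, 12.5 mm of the stand's centre in plan and 0.1 rad of level, at rest and released; bush within 30 mm of its start, glue bottle upright within 0.3 rad (all of step 1 and all of step 2 and linear speed of each of ring_large, ring_small below 0.02 m/s and contact force between each of ring_large, ring_small and the fingers below 0.1 N and distance of bush from where it was at the start of the episode below 0.03 m and angle between glue's own z axis and vertical below 0.3 rad); the robot touches nothing.
It fails at once if the stand or its spindle is loaded with more than 40 N (contact force between stand and anything else above 40 N).
It fails at once if ring_large is let fall down the spindle (faster than 0.5 m/s there) (horizontal distance between ring_large and stand below 0.015 m and height (world z) of ring_large below 0.1 m and linear speed of ring_large above 0.5 m/s).
It fails at once if ring_small is let fall down the spindle (faster than 0.5 m/s there) (horizontal distance between ring_small and stand below 0.015 m and height (world z) of ring_small below 0.1 m and linear speed of ring_small above 0.5 m/s).
It fails at once if the black bush is moved by more than 30 mm (distance of bush from where it was at the start of the episode above 0.03 m).
It fails at once if the glue bottle is knocked over (angle between glue's own z axis and vertical above 0.5 rad).
It also fails if it takes over 67 s, if anything falls off the work surface, if the arm or the gripper's body presses on something with over 40 N, if the wrist force passes 120 N, or if a joint passes its speed limit or range.

ROBOT

A 6-joint arm with a two-finger parallel gripper is mounted at the origin on the work surface. World frame = base frame: x ahead of the robot, y to its left, z up, the work surface at z = 0. Lengths are in mm, angles in rad, forces in N, time in s.
With the tool pointing down it reaches from about 325 to 875 mm from the base axis. Payload 4.4 kg.
Tool frame: the origin (TCP) lies on the centre line of the jaws, within the pads' length; the fingertips stand 8 mm ahead of it and the grasp point (between the pads) lies 11 mm behind it; z points along the fingers, y is the line along which they close (so a half turn about z gives the same grasp; the last joint's range is limited). The gripper opens to 85 mm and grips with 20 to 120 N. Pads are 22 mm wide; open, the fingers measure 114 mm over their backs; the gripper's body (76 mm by 85 mm) begins 54 mm behind the grasp point. The pads swing forward as they close: fully open they stand 13 mm farther back than shut.
Start: joints at [1.097, 0.207, 1.542, -0, 1.393, -0.15], TCP at [182.958, 545.118, 239.282] pointing down, gripper open.
Joint ranges: [-2.73, 2.73], [-0.86, 2.22], [0.23, 2.46], [-1.11, 4.25], [0.08, 2.63], [-2.82, 2.82]. Speed limits (rad/s): [2.79, 2.79, 3.14, 3.14, 3.14, 3.14].

INTERFACE

Orientations are given as a 3x3 rotation matrix whose columns are the frame's x, y, z axes.
In Python, from plant import r gives the robot as it stands.
- The arm moves only by the tool send_rows, never from a script. Its argument "increments" is a list of rows, each an object with "travel": the shift along the world's x, y, z in mm, a list of three; "turn": the turn, a rotation vector about the world's x, y, z in degrees, a list of three; "grip": the closure, from 0 (fully open) to 1 (shut). A call has 1 to 8 rows; each row shifts and turns the commanded pose from where the row before left it; what a row does not reach is not made up. A row lasts 1/8 s, in which the tool goes at most 62.5 mm and 10.7 degrees, less where a joint would pass 70% of its speed; a pose out of reach is approached as far as the arm can. A call is refused whole if a number of a shift passes 62.5 or a number of a turn 10.7, either way. A call with a gripper value outside its range is refused whole. The fingers move at their own pace and stop on an object; "force" is the grip in N (left out, the last holds). Time passes only in rows, so rows that do not move let the fingers close. It gives the time, the measured TCP pose, the force, the opening and the grip force at its end, in the units of the state.
- r.observe(): the state, without advancing time (a new reading comes with each control period).
- r.grab_frame(name): name is "scene" or "side" or "wrist"; returns (picture, depth): 480x640x3 uint8, red, green, blue; 480x640 float32, mm along the optical axis (not along the pixel's ray), 0 where there is no reading.
- r.get_calibration(name): a dict with "fx", "fy", "cx", "cy" (pixels), "rvec" (rotation vector, rad) and "tvec" (3), from world to camera coordinates, as OpenCV has them. Camera axes: x right, y down, z forward; pixel columns grow to the right and rows downward; lengths in mm; the calibration is good to about 2 mm. A picture is of the moment at which its call begins: read the wrist's pose just before it. get_calibration takes no time and is no camera call; for the wrist camera it gives the pose at the moment of the call.
- r.close_job(): hands the job in; it is judged then, once.
Trained networks look in the newest picture that a camera, given by its name, has taken for a name from the list of things; names that differ only in an ending like _2 or _b are one class to them, and where a whole thing is asked for, a point or a joint stands for the part that bears it (a point fixed in the world has none). Each returns a list of dicts, best first, with "conf" (0 to 1); they miss things now and then, are a little off and sometimes report something else, mostly with a low value. They report only what shows in the picture. A call takes as long as a camera call.
- r.spot_in(name, camera): "position" ([column, row] in pixels, amid what is visible of it).
- r.tip_of(name, camera): "position" ([column, row] in pixels: a listed point, or the origin of a listed thing).
The state is a dict: "time_s": time; "q": joint angles; "joint_vel": joint speeds; "tau": joint torques, N m; "ee_pos": TCP position; "tcp_rot": TCP orientation; "wrist_force": force on the tool from outside, world axes, zero at the start; "torque": the same for the moment, N m; "finger_gap": opening from 0.0 (shut) to 1.0 (fully open); "grip_force": force on a finger pad.
Only numpy, scipy, OpenCV 4.12 (cv2) and the standard library are available. Lean on these libraries where they do the work, as an engineer would, in place of code of your own. Each camera call takes 0.05 s, during which the arm holds its last target. There are 200 camera calls.

## Working session

There is one attempt and no reset: what is moved stays moved. The work goes in short steps, Python scripts to look and compute and a tool call to move; the robot and the scene stay as the last step left them, time stands still between calls to the robot, and variables do not carry over. Pictures are saved under pics/ and viewed, at most 10 in all, crops included, and the job is handed in when it is done.

Besides the shell and the picture viewer there is one more tool, called after "Emit:" in YAML: its name, and indented under it one key for each argument. send_rows: Moves the arm, as the interface text tells. Its arguments: {"type":"object","properties":{"increments":{"type":"array"},"force":{"type":"number"}},"required":["increments"]}

```bash
mkdir -p pics; ls
cat > h.py <<'E'
import numpy as np, cv2
from plant import r
def cal(c):
    k=r.get_calibration(c); R=cv2.Rodrigues(np.array(k['rvec'],float))[0]; return k,R,np.array(k['tvec'],float).ravel()
def ray(c,p,z,K=None):
    k,R,t=K or cal(c); d=R.T@np.array([(p[0]-k['cx'])/k['fx'],(p[1]-k['cy'])/k['fy'],1]); o=-R.T@t
    return o+d*(z-o[2])/d[2]
def cloud(c,dep,K=None):
    k,R,t=K or cal(c); v,u=np.mgrid[:480,:640]
    P=np.stack([(u-k['cx'])/k['fx']*dep,(v-k['cy'])/k['fy']*dep,dep],-1)
    P=(P-t)@R; P[dep<=0]=np.nan; return P
def save(n,im): cv2.imwrite('pics/'+n+'.png',im[:,:,::-1])
E
python3 - <<'E'
from h import *
s=r.observe(); print({k:np.round(v,3).tolist() for k,v in s.items()})
ims=[]
for c in ['scene','side']:
    K=cal(c); im,d=r.grab_frame(c); ims.append(im); P=cloud(c,d,K)
    np.savez(c+'.npz',im=im,P=P)
    for n in ['stand','ring_large','ring_small','bush','board','glue']:
        for q in r.spot_in(n,c)[:2]:
            u,v=np.round(q['position']).astype(int); print(c,n,round(q['conf'],2),u,v,np.round(P[v,u]))
save('a',cv2.resize(np.hstack(ims),(800,300)))
E
```

```text
pics
{'time_s': 0.0, 'q': [1.097, 0.207, 1.543, 0.0, 1.394, -0.15], 'joint_vel': [-0.0, -0.001, 0.002, 0.001, -0.001, 0.002], 'tau': [-0.001, -38.304, -29.159, -0.0, 0.011, 0.0], 'ee_pos': [182.585, 544.442, 238.102], 'tcp_rot': [[-0.948, 0.318, -0.001], [0.318, 0.948, -0.002], [0.0, -0.002, -1.0]], 'wrist_force': [-0.07, 0.132, -0.602], 'torque': [-0.034, -0.008, 0.027], 'grip_force': 0.0, 'finger_gap': 1.0}
scene stand 0.93 137 265 [ 562. -224.   31.]
scene ring_large 0.95 323 218 [508.  96.  17.]
scene ring_large 0.16 332 296 [752.  32.  71.]
scene bush 0.9 417 191 [483. 297.  23.]
scene board 0.62 366 218 [525. 174.  12.]
scene glue 0.89 335 295 [751.  36.  71.]
scene glue 0.71 144 268 [ 573. -213.   31.]
side stand 0.87 412 181 [ 537. -202.   31.]
side ring_large 0.61 360 278 [521.  79.  16.]
side ring_small 0.97 342 331 [500. 189.  12.]
side bush 0.85 318 384 [482. 300.  31.]
side bush 0.34 409 183 [ 539. -192.   31.]
side board 0.95 332 354 [493. 236.  15.]
side glue 0.69 257 213 [724.  55.  62.]
```

View pics/a.png

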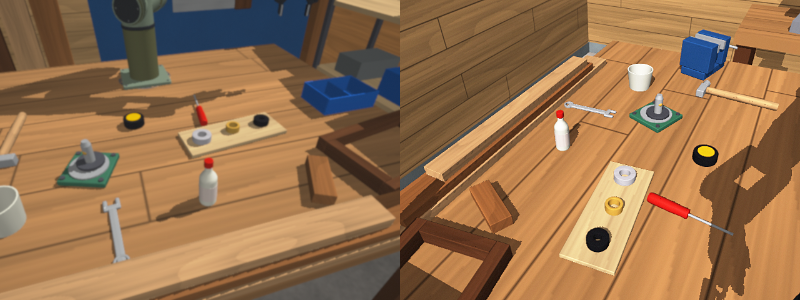

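Run:
```python
from h import *
for c in ['scene','side']:
    P=np.load(c+'.npz')['P']; 
    for n,x0,y0,zl,zh,rad in [('L',510,98,28,36,45),('S',497,198,28,36,45),('B',482,297,28,36,45),('spindle',550,-205,70,95,60),('shoulder',550,-205,26.5,34,60),('glue',750,40,50,125,40)]:
        m=(np.hypot(P[...,0]-x0,P[...,1]-y0)<rad)&(P[...,2]>zl)&(P[...,2]<zh); q=P[m]
        if len(q)>5: print(c,n,len(q),np.round(q.mean(0),1),np.round((np.percentile(q,2,0)+np.percentile(q,98,0))/2,1),np.round(np.ptp(q,0)), cv2.minEnclosingCircle(q[:,:2].astype(np.float32)))
```

```text
scene L 407 [522.   91.4  32. ] [520.4  91.7  31.2] [55. 55.  7.] ((518.7749633789062, 92.24324798583984), 28.7432918548584)
scene S 181 [501.6 194.7  31.6] [500.7 194.9  31.1] [41. 41.  6.] ((500.1832275390625, 195.024169921875), 21.274799346923828)
scene B 287 [492.4 293.1  31.9] [491.1 293.6  31.3] [50. 49.  7.] ((490.14996337890625, 294.44744873046875), 25.317678451538086)
scene spindle 257 [ 548.2 -211.1   82.4] [ 545.4 -211.6   80.6] [22. 24. 22.] ((544.1513671875, -211.76319885253906), 12.420313835144043)
scene shoulder 852 [ 551.2 -211.3   30.6] [ 546.4 -211.9   30. ] [69. 71.  7.] ((543.1005859375, -212.5165557861328), 36.47432327270508)
scene glue 1160 [742.9  36.7  83.9] [740.5  38.   86.6] [30. 41. 72.] ((736.0435791015625, 39.744789123535156), 20.298709869384766)
side L 595 [516.4  93.9  31.9] [516.8  93.2  31.6] [56. 56.  7.] ((517.08154296875, 92.4327621459961), 28.197553634643555)
side S 369 [497.1 196.2  31.5] [497.4 195.8  31.3] [41. 43.  8.] ((498.0355529785156, 194.77960205078125), 21.78690528869629)
side B 882 [487.4 295.7  31.9] [487.7 295.1  31.3] [48. 49.  7.] ((487.5326232910156, 293.4830017089844), 25.404695510864258)
side spindle 154 [ 539.2 -206.9   81.8] [ 539.9 -208.3   81.1] [24. 25. 22.] ((539.67578125, -210.2181396484375), 12.767192840576172)
side shoulder 493 [ 538.5 -204.7   30.3] [ 540.3 -209.5   29.8] [71. 73.  7.] ((542.5316772460938, -211.43394470214844), 37.610836029052734)
side glue 735 [726.2  47.7  82.2] [728.1  45.   85.8] [38. 39. 72.] ((730.3710327148438, 42.27863311767578), 20.473400115966797)
```

The view shows the large ring nearest the stand, then the small brass one, then the bush. Glue stands clear at about (732,42) and the stand at about (542,-211). I'm moving above the large ring.

Emit:
send_rows:
  increments:
    - {"travel": [37, -50, -4], "turn": [0, 0, -8], "grip": 0}
    - {"travel": [37, -50, -4], "turn": [0, 0, -8], "grip": 0}
    - {"travel": [37, -50, -4], "turn": [0, 0, -8], "grip": 0}
    - {"travel": [37, -50, -4], "turn": [0, 0, -8], "grip": 0}
    - {"travel": [37, -50, -4], "turn": [0, 0, -8], "grip": 0}
    - {"travel": [37, -50, -4], "turn": [0, 0, -8], "grip": 0}
    - {"travel": [37, -50, -4], "turn": [0, 0, -8], "grip": 0}
    - {"travel": [37, -50, -4], "turn": [0, 0, -8], "grip": 0}
  force: 60

```text
time_s: 1.7
ee_pos: [480.1, 143.4, 207.6]
tcp_rot: [[-0.125, 0.992, 0.001], [0.992, 0.125, 0.0], [0.0, 0.001, -1.0]]
wrist_force: [1.0, 1.4, -0.1]
finger_gap: 1.002
grip_force: 0.0
```

Emit:
send_rows:
  increments:
    - {"travel": [30, -40, -20], "turn": [0, 0, 0], "grip": 0}
    - {"travel": [9, -12, -20], "turn": [0, 0, 0], "grip": 0}
    - {"travel": [0, 0, 0], "turn": [0, 0, 0], "grip": 0}
    - {"travel": [0, 0, 0], "turn": [0, 0, 0], "grip": 0}

```text
time_s: 2.2
ee_pos: [517.8, 93.8, 167.8]
tcp_rot: [[-0.13, 0.991, 0.0], [0.991, 0.13, 0.0], [0.0, 0.0, -1.0]]
wrist_force: [-0.4, -0.3, 0.2]
finger_gap: 0.996
grip_force: 0.0
```

```bash
cat > w.py <<'E'
from h import *
import sys
s=r.observe(); print(np.round(s['ee_pos'],1),np.round(s['tcp_rot'],3).tolist(),np.round(s['wrist_force'],1),round(s['time_s'],2))
K=cal('wrist'); im,d=r.grab_frame('wrist'); P=cloud('wrist',d,K)
n=sys.argv[1]; save(n,im); np.savez(n,im=im,P=P)
for a in sys.argv[2:]:
    x0,y0,zl,zh,rad=map(float,a.split(','))
    q=P[(np.hypot(P[...,0]-x0,P[...,1]-y0)<rad)&(P[...,2]>zl)&(P[...,2]<zh)]
    if len(q)>5: print(len(q),q.mean(0).round(1),cv2.minEnclosingCircle(q[:,:2].astype(np.float32)))
E
python3 w.py w1 517.5,92.5,28,36,40 498.5,195,28,36,40
```

```text
[517.8  93.8 167.8] [[-0.13, 0.991, 0.0], [0.991, 0.13, 0.0], [0.0, 0.0, -1.0]] [-0.4 -0.3  0.2] 2.2
2786 [517.   91.6  32.6] ((517.1388549804688, 90.71585845947266), 27.81563377380371)
1605 [498.1 194.2  32.5] ((498.009765625, 193.9521484375), 20.925334930419922)
```

View pics/w1.png

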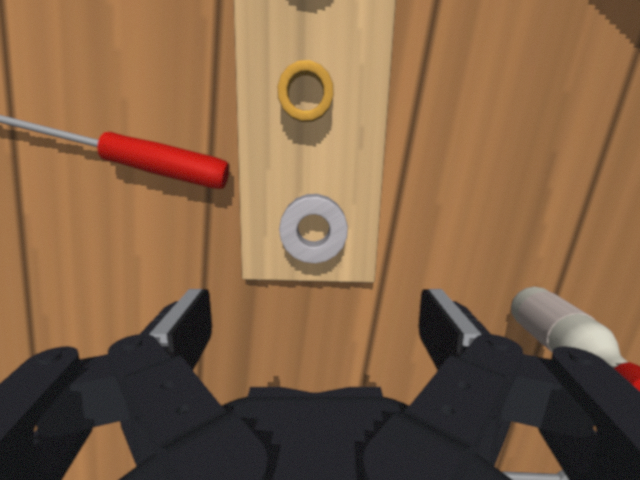

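The wrist picture shows the large ring at pixel (314,229), the brass ring at (305,90), and nothing in the way of the fingers. I'm descending to grasp.

Emit:
send_rows:
  increments:
    - {"travel": [-0.8, -2.6, -30], "turn": [0, 0, 0], "grip": 0}
    - {"travel": [0, 0, -40], "turn": [0, 0, 0], "grip": 0}
    - {"travel": [0, 0, -40], "turn": [0, 0, 0], "grip": 0}
    - {"travel": [0, 0, -20], "turn": [0, 0, 0], "grip": 0}
    - {"travel": [0, 0, -10], "turn": [0, 0, 0], "grip": 0}
    - {"travel": [0, 0, -4], "turn": [0, 0, 0], "grip": 0}
    - {"travel": [0, 0, 0], "turn": [0, 0, 0], "grip": 0}

```text
time_s: 3.12
ee_pos: [518.0, 90.8, 24.2]
tcp_rot: [[-0.13, 0.991, 0.002], [0.991, 0.13, 0.0], [-0.0, 0.002, -1.0]]
wrist_force: [-0.7, 0.1, 0.0]
finger_gap: 1.004
grip_force: 0.0
```

Emit:
send_rows:
  increments:
    - {"travel": [0, 0, 0], "turn": [0, 0, 0], "grip": 1}
    - {"travel": [0, 0, 0], "turn": [0, 0, 0], "grip": 1}
    - {"travel": [0, 0, 0], "turn": [0, 0, 0], "grip": 1}
    - {"travel": [0, 0, 0], "turn": [0, 0, 0], "grip": 1}
    - {"travel": [0, 0, 0], "turn": [0, 0, 0], "grip": 1}

```text
time_s: 3.75
ee_pos: [518.0, 90.5, 24.9]
tcp_rot: [[-0.13, 0.992, 0.002], [0.992, 0.13, 0.0], [-0.0, 0.002, -1.0]]
wrist_force: [-2.7, 0.0, 6.7]
finger_gap: 0.635
grip_force: 61.4
```

Emit:
send_rows:
  increments:
    - {"travel": [0, 0, 20], "turn": [0, 0, 0], "grip": 1}
    - {"travel": [0, 0, 50], "turn": [0, 0, 0], "grip": 1}
    - {"travel": [0, 0, 50], "turn": [0, 0, 0], "grip": 1}
    - {"travel": [2, -30, 20], "turn": [0, 0, 0], "grip": 1}
    - {"travel": [4, -50, 0], "turn": [0, 0, 0], "grip": 1}
    - {"travel": [4, -50, 0], "turn": [0, 0, 0], "grip": 1}
    - {"travel": [4, -50, 0], "turn": [0, 0, 0], "grip": 1}
    - {"travel": [4, -50, 0], "turn": [0, 0, 0], "grip": 1}

```text
time_s: 4.75
ee_pos: [535.0, -141.0, 163.5]
tcp_rot: [[-0.129, 0.992, 0.0], [0.992, 0.129, 0.0], [-0.0, 0.0, -1.0]]
wrist_force: [0.7, -0.1, 0.1]
finger_gap: 0.631
grip_force: 63.5
```

Emit:
send_rows:
  increments:
    - {"travel": [4, -50, 0], "turn": [0, 0, 0], "grip": 1}
    - {"travel": [2, -40, 0], "turn": [0, 0, 0], "grip": 1}
    - {"travel": [0, -20, 0], "turn": [0, 0, 0], "grip": 1}
    - {"travel": [0, 0, 0], "turn": [0, 0, 0], "grip": 1}
    - {"travel": [0, 0, 0], "turn": [0, 0, 0], "grip": 1}

```text
time_s: 5.38
ee_pos: [540.9, -247.9, 163.0]
tcp_rot: [[-0.131, 0.991, -0.001], [0.991, 0.131, 0.001], [0.001, -0.001, -1.0]]
wrist_force: [0.5, 0.2, -1.7]
finger_gap: 0.631
grip_force: 63.5
```

```bash
python3 w.py w2 542,-211,84,95,20 542,-211,27,34,45
```

```text
[ 540.9 -247.9  163. ] [[-0.131, 0.991, -0.001], [0.991, 0.131, 0.001], [0.001, -0.001, -1.0]] [ 0.5  0.2 -1.7] 5.38
841 [ 540.4 -213.6   88.7] ((540.3555297851562, -214.064453125), 10.689108848571777)
5326 [ 540.  -211.8   30.8] ((540.36572265625, -214.3594207763672), 35.951263427734375)
```

View pics/w2.png

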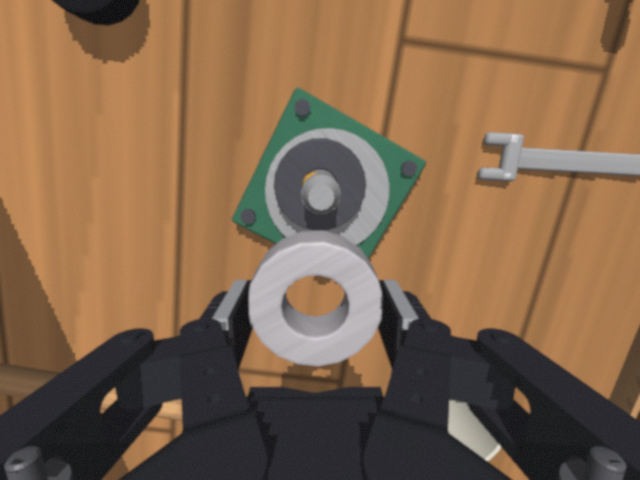

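The picture shows the ring in hand at about (316,300), the spindle tip at (320,192), and the plunger at (310,178). Next I measure the ring centre with the same camera.

Run:
```python
from h import *
P=np.load('w2.npz')['P'].reshape(-1,3)
q=P[np.abs(P[:,2]-170)<12]; q=q[np.hypot(q[:,0]-541,q[:,1]+247)<45]
print(np.histogram(q[:,2],12))
z=np.median(q[:,2]); q=q[(abs(q[:,2]-z)<2)]
q=q[np.hypot(q[:,0]-541,q[:,1]+247)<27.5]
# ring bore circle: inner edge
d=np.hypot(q[:,0]-541,q[:,1]+247); print(z,len(q),q.mean(0))
from scipy.optimize import minimize
pts=q[:,:2]
f=lambda c: -np.sort(np.hypot(*(pts-c).T))[:20].mean()
m=minimize(f,[541,-247],method='Nelder-Mead');print(m.x,-m.fun)
t=P[(abs(P[:,2]-89)<1.5)&(np.hypot(P[:,0]-540.4,P[:,1]+214)<14)]
print(len(t),t.mean(0),cv2.minEnclosingCircle(t[:,:2].astype(np.float32)))
```

```text
(array([ 264,  267,  305,  373,  421, 1821, 8733,  354,  252,  240,  254,
        261]), array([158.00178867, 160.00146388, 162.00113908, 164.00081429,
       166.0004895 , 168.00016471, 169.99983991, 171.99951512,
       173.99919033, 175.99886553, 177.99854074, 179.99821595,
       181.99789115]))
170.628423494673 10144 [ 540.97127173 -245.6232824   170.65639706]
[ 541.36984435 -247.21543821] 13.217046620125128
571 [ 540.46993303 -213.94107876   89.48568849] ((540.3981323242188, -214.1852569580078), 9.125632286071777)
```

Emit:
send_rows:
  increments:
    - {"travel": [-0.4, 16, 0], "turn": [0, 0, 0], "grip": 1}
    - {"travel": [-0.4, 17, 0], "turn": [0, 0, 0], "grip": 1}
    - {"travel": [0, 0, -20], "turn": [0, 0, 0], "grip": 1}
    - {"travel": [0, 0, -20], "turn": [0, 0, 0], "grip": 1}
    - {"travel": [0, 0, -15], "turn": [0, 0, 0], "grip": 1}
    - {"travel": [0, 0, -4], "turn": [0, 0, 0], "grip": 1}
    - {"travel": [0, 0, 0], "turn": [0, 0, 0], "grip": 1}

```text
time_s: 6.3
ee_pos: [540.5, -216.2, 104.3]
tcp_rot: [[-0.13, 0.992, 0.0], [0.992, 0.13, 0.0], [0.0, 0.0, -1.0]]
wrist_force: [-0.0, -0.6, -0.5]
finger_gap: 0.629
grip_force: 63.5
```

Emit:
send_rows:
  increments:
    - {"travel": [0, 0, -2], "turn": [0, 0, 0], "grip": 1}
    - {"travel": [0, 0, -2], "turn": [0, 0, 0], "grip": 1}
    - {"travel": [0, 0, 0], "turn": [0, 0, 0], "grip": 1}

```text
time_s: 6.68
ee_pos: [540.3, -216.6, 100.3]
tcp_rot: [[-0.129, 0.992, 0.0], [0.992, 0.129, -0.0], [-0.0, 0.0, -1.0]]
wrist_force: [0.1, 0.1, -1.1]
finger_gap: 0.632
grip_force: 63.5
```

Emit:
send_rows:
  increments:
    - {"travel": [0, 1.5, -1], "turn": [0, 0, 0], "grip": 1}
    - {"travel": [0, 0, -2], "turn": [0, 0, 0], "grip": 1}
    - {"travel": [0, 0, -2], "turn": [0, 0, 0], "grip": 1}
    - {"travel": [0, 0, 0], "turn": [0, 0, 0], "grip": 1}

```text
time_s: 7.18
ee_pos: [540.1, -214.8, 94.9]
tcp_rot: [[-0.13, 0.992, -0.001], [0.992, 0.13, 0.0], [0.0, -0.001, -1.0]]
wrist_force: [0.3, -0.6, -1.6]
finger_gap: 0.629
grip_force: 63.5
```

Emit:
send_rows:
  increments:
    - {"travel": [0, 0, -2], "turn": [0, 0, 0], "grip": 1}
    - {"travel": [0, 0, -1], "turn": [0, 0, 0], "grip": 1}
    - {"travel": [0, 0, 0], "turn": [0, 0, 0], "grip": 1}

```text
time_s: 7.55
ee_pos: [540.3, -214.9, 92.1]
tcp_rot: [[-0.13, 0.992, -0.0], [0.992, 0.13, 0.0], [0.0, -0.0, -1.0]]
wrist_force: [0.2, -0.1, -0.8]
finger_gap: 0.627
grip_force: 63.5
```

Emit:
send_rows:
  increments:
    - {"travel": [0, 0, -1.5], "turn": [0, 0, 0], "grip": 1}
    - {"travel": [0, 0, -1], "turn": [0, 0, 0], "grip": 1}
    - {"travel": [0, 0, -1], "turn": [0, 0, 0], "grip": 1}
    - {"travel": [0, 0, -1], "turn": [0, 0, 0], "grip": 1}
    - {"travel": [0, 0, 0], "turn": [0, 0, 0], "grip": 1}

```text
time_s: 8.18
ee_pos: [540.3, -214.9, 87.7]
tcp_rot: [[-0.13, 0.992, -0.0], [0.992, 0.13, 0.0], [0.0, -0.0, -1.0]]
wrist_force: [0.3, 0.2, -1.9]
finger_gap: 0.632
grip_force: 63.5
```

Emit:
send_rows:
  increments:
    - {"travel": [0, 0, -2], "turn": [0, 0, 0], "grip": 1}
    - {"travel": [0, 0, -2], "turn": [0, 0, 0], "grip": 1}
    - {"travel": [0, 0, -2], "turn": [0, 0, 0], "grip": 1}
    - {"travel": [0, 0, -2], "turn": [0, 0, 0], "grip": 1}
    - {"travel": [0, 0, -2], "turn": [0, 0, 0], "grip": 1}
    - {"travel": [0, 0, 0], "turn": [0, 0, 0], "grip": 1}

```text
time_s: 8.93
ee_pos: [540.2, -214.9, 77.5]
tcp_rot: [[-0.13, 0.992, -0.0], [0.992, 0.13, 0.0], [0.0, -0.0, -1.0]]
wrist_force: [-0.6, -0.1, -0.4]
finger_gap: 0.627
grip_force: 63.5
```

Emit:
send_rows:
  increments:
    - {"travel": [0, 0, -1], "turn": [0, 0, 0], "grip": 1}
    - {"travel": [0, 0, -1], "turn": [0, 0, 0], "grip": 1}
    - {"travel": [0, 0, -1], "turn": [0, 0, 0], "grip": 1}
    - {"travel": [0, 0, 0], "turn": [0, 0, 0], "grip": 1}

```text
time_s: 9.43
ee_pos: [540.3, -214.8, 75.0]
tcp_rot: [[-0.13, 0.992, -0.0], [0.992, 0.13, 0.0], [0.0, -0.0, -1.0]]
wrist_force: [-1.6, 1.1, 3.0]
finger_gap: 0.629
grip_force: 63.8
```

Emit:
send_rows:
  increments:
    - {"travel": [0, 0, -1], "turn": [0, 0, 0], "grip": 1}
    - {"travel": [0, 0, -1], "turn": [0, 0, 0], "grip": 1}
    - {"travel": [0, 0, 0], "turn": [0, 0, 0], "grip": 1}

```text
time_s: 9.8
ee_pos: [540.5, -214.9, 72.6]
tcp_rot: [[-0.13, 0.992, 0.0], [0.992, 0.13, 0.0], [0.0, 0.0, -1.0]]
wrist_force: [-0.0, 1.9, 2.4]
finger_gap: 0.625
grip_force: 63.7
```

Emit:
send_rows:
  increments:
    - {"travel": [0, 0, -1], "turn": [0, 0, 0], "grip": 1}
    - {"travel": [0, 0, 0], "turn": [0, 0, 0], "grip": 1}

```text
time_s: 10.05
ee_pos: [540.5, -215.0, 71.6]
tcp_rot: [[-0.13, 0.992, 0.0], [0.992, 0.13, 0.0], [-0.0, 0.0, -1.0]]
wrist_force: [-0.7, 0.6, 1.6]
finger_gap: 0.628
grip_force: 63.7
```

Emit:
send_rows:
  increments:
    - {"travel": [0, 0, -1.5], "turn": [0, 0, 0], "grip": 1}
    - {"travel": [0, 0, -1.5], "turn": [0, 0, 0], "grip": 1}
    - {"travel": [0, 0, -1.5], "turn": [0, 0, 0], "grip": 1}
    - {"travel": [0, 0, -1.5], "turn": [0, 0, 0], "grip": 1}
    - {"travel": [0, 0, 0], "turn": [0, 0, 0], "grip": 1}

```text
time_s: 10.68
ee_pos: [540.2, -215.0, 65.4]
tcp_rot: [[-0.13, 0.992, -0.0], [0.992, 0.13, 0.0], [0.0, -0.0, -1.0]]
wrist_force: [0.3, 1.0, -0.3]
finger_gap: 0.631
grip_force: 63.6
```

Emit:
send_rows:
  increments:
    - {"travel": [0, 0, -1.5], "turn": [0, 0, 0], "grip": 1}
    - {"travel": [0, 0, -1.5], "turn": [0, 0, 0], "grip": 1}
    - {"travel": [0, 0, -1.5], "turn": [0, 0, 0], "grip": 1}
    - {"travel": [0, 0, -1.5], "turn": [0, 0, 0], "grip": 1}
    - {"travel": [0, 0, -1.5], "turn": [0, 0, 0], "grip": 1}
    - {"travel": [0, 0, -1.5], "turn": [0, 0, 0], "grip": 1}
    - {"travel": [0, 0, 0], "turn": [0, 0, 0], "grip": 1}

```text
time_s: 11.55
ee_pos: [540.3, -214.9, 56.4]
tcp_rot: [[-0.13, 0.992, -0.0], [0.992, 0.13, 0.0], [0.0, -0.0, -1.0]]
wrist_force: [0.3, 1.0, 0.3]
finger_gap: 0.628
grip_force: 63.6
```

Emit:
send_rows:
  increments:
    - {"travel": [0, 0, -2], "turn": [0, 0, 0], "grip": 1}
    - {"travel": [0, 0, -2], "turn": [0, 0, 0], "grip": 1}
    - {"travel": [0, 0, -2], "turn": [0, 0, 0], "grip": 1}
    - {"travel": [0, 0, -2], "turn": [0, 0, 0], "grip": 1}
    - {"travel": [0, 0, -1.5], "turn": [0, 0, 0], "grip": 1}
    - {"travel": [0, 0, -1], "turn": [0, 0, 0], "grip": 1}
    - {"travel": [0, 0, 0], "turn": [0, 0, 0], "grip": 1}

```text
time_s: 12.42
ee_pos: [540.3, -215.0, 46.2]
tcp_rot: [[-0.13, 0.992, -0.0], [0.992, 0.13, 0.0], [0.0, -0.0, -1.0]]
wrist_force: [0.1, -0.4, -1.6]
finger_gap: 0.627
grip_force: 63.5
```

Emit:
send_rows:
  increments:
    - {"travel": [0, 0, -1], "turn": [0, 0, 0], "grip": 1}
    - {"travel": [0, 0, -1], "turn": [0, 0, 0], "grip": 1}
    - {"travel": [0, 0, 0], "turn": [0, 0, 0], "grip": 1}

```text
time_s: 12.8
ee_pos: [540.3, -215.0, 44.2]
tcp_rot: [[-0.13, 0.992, -0.0], [0.992, 0.13, 0.0], [0.0, -0.0, -1.0]]
wrist_force: [-0.4, 0.5, -0.6]
finger_gap: 0.628
grip_force: 63.5
```

Emit:
send_rows:
  increments:
    - {"travel": [0, 0, -0.7], "turn": [0, 0, 0], "grip": 1}
    - {"travel": [0, 0, -0.7], "turn": [0, 0, 0], "grip": 1}
    - {"travel": [0, 0, 0], "turn": [0, 0, 0], "grip": 1}

```text
time_s: 13.18
ee_pos: [540.4, -215.0, 43.1]
tcp_rot: [[-0.13, 0.992, 0.0], [0.992, 0.13, -0.0], [-0.0, 0.0, -1.0]]
wrist_force: [-0.2, 0.7, 0.7]
finger_gap: 0.623
grip_force: 63.6
```

Emit:
send_rows:
  increments:
    - {"travel": [0, 0, -0.7], "turn": [0, 0, 0], "grip": 1}
    - {"travel": [0, 0, -0.7], "turn": [0, 0, 0], "grip": 1}
    - {"travel": [0, 0, 0], "turn": [0, 0, 0], "grip": 1}

```text
time_s: 13.55
ee_pos: [540.5, -215.0, 42.4]
tcp_rot: [[-0.13, 0.992, 0.0], [0.992, 0.13, -0.0], [-0.0, 0.0, -1.0]]
wrist_force: [-3.1, 1.1, 7.4]
finger_gap: 0.626
grip_force: 64.2
```

Emit:
send_rows:
  increments:
    - {"travel": [0, 0, 0], "turn": [0, 0, 0], "grip": 1}
    - {"travel": [0, 0, 0], "turn": [0, 0, 0], "grip": 0}
    - {"travel": [0, 0, 0], "turn": [0, 0, 0], "grip": 0}
    - {"travel": [0, 0, 0], "turn": [0, 0, 0], "grip": 0}
    - {"travel": [0, 0, 0], "turn": [0, 0, 0], "grip": 0}

```text
time_s: 14.18
ee_pos: [540.3, -215.0, 41.3]
tcp_rot: [[-0.13, 0.992, -0.0], [0.992, 0.13, 0.0], [0.0, -0.0, -1.0]]
wrist_force: [-0.4, 0.6, 0.0]
finger_gap: 1.0
grip_force: 0.0
```

Emit:
send_rows:
  increments:
    - {"travel": [0, 0, 10], "turn": [0, 0, 0], "grip": 0}
    - {"travel": [0, 0, 30], "turn": [0, 0, 0], "grip": 0}
    - {"travel": [0, 0, 50], "turn": [0, 0, 0], "grip": 0}
    - {"travel": [0, -30, 30], "turn": [0, 0, 0], "grip": 0}
    - {"travel": [0, -15, 0], "turn": [0, 0, 0], "grip": 0}
    - {"travel": [0, 0, 0], "turn": [0, 0, 0], "grip": 0}
    - {"travel": [0, 0, 0], "turn": [0, 0, 0], "grip": 0}

```text
time_s: 15.05
ee_pos: [539.1, -258.6, 159.3]
tcp_rot: [[-0.13, 0.992, -0.003], [0.992, 0.13, 0.003], [0.003, -0.003, -1.0]]
wrist_force: [0.2, 0.1, -0.7]
finger_gap: 1.0
grip_force: 0.0
```

```bash
python3 w.py w3 540,-214,87,95,20 540,-214,44,56,35
```

```text
[ 539.1 -258.6  159.3] [[-0.13, 0.992, -0.003], [0.992, 0.13, 0.003], [0.003, -0.003, -1.0]] [ 0.2  0.1 -0.7] 15.05
719 [ 540.4 -214.    89.6] ((540.5758666992188, -214.20834350585938), 9.256146430969238)
3571 [ 540.7 -213.6   50.8] ((541.0339965820312, -214.9210662841797), 27.839683532714844)
```

View pics/w3.png

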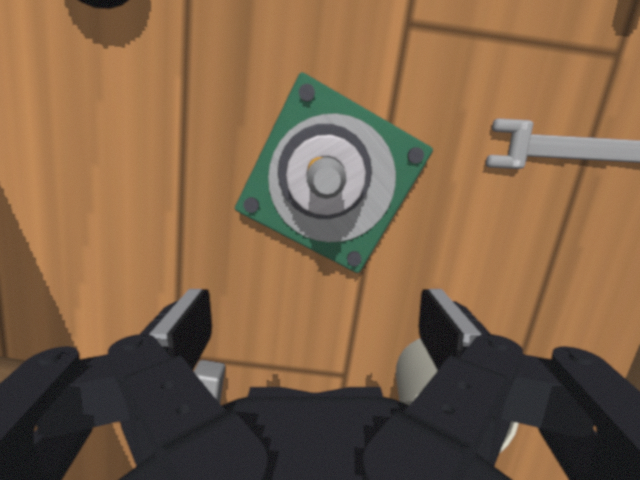

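The large spacer is seated flat at (325,175), with its top at 50.8 mm. I'm going for the brass ring.

Emit:
send_rows:
  increments:
    - {"travel": [-4, 40, 0], "turn": [0, 0, 0], "grip": 0}
    - {"travel": [-5, 56, 0], "turn": [0, 0, 0], "grip": 0}
    - {"travel": [-5, 56, 0], "turn": [0, 0, 0], "grip": 0}
    - {"travel": [-5, 56, 0], "turn": [0, 0, 0], "grip": 0}
    - {"travel": [-5, 56, 0], "turn": [0, 0, 0], "grip": 0}
    - {"travel": [-5, 56, 0], "turn": [0, 0, 0], "grip": 0}
    - {"travel": [-5, 56, 0], "turn": [0, 0, 0], "grip": 0}
    - {"travel": [-5, 50, 0], "turn": [0, 0, 0], "grip": 0}

```text
time_s: 16.1
ee_pos: [499.6, 168.5, 160.4]
tcp_rot: [[-0.131, 0.991, -0.002], [0.991, 0.131, -0.0], [0.0, -0.002, -1.0]]
wrist_force: [0.4, -0.9, -0.3]
finger_gap: 1.003
grip_force: 0.0
```

Emit:
send_rows:
  increments:
    - {"travel": [-2, 20, 0], "turn": [0, 0, 0], "grip": 0}
    - {"travel": [0, 6, -20], "turn": [0, 0, 0], "grip": 0}
    - {"travel": [0, 0, 0], "turn": [0, 0, 0], "grip": 0}
    - {"travel": [0, 0, 0], "turn": [0, 0, 0], "grip": 0}

```text
time_s: 16.6
ee_pos: [498.9, 191.9, 141.2]
tcp_rot: [[-0.13, 0.992, -0.001], [0.992, 0.13, -0.0], [-0.0, -0.001, -1.0]]
wrist_force: [0.1, 0.5, 0.8]
finger_gap: 1.003
grip_force: 0.0
```

```bash
python3 w.py w4 498,194,28,36,35
```

```text
[498.9 191.9 141.2] [[-0.13, 0.992, -0.001], [0.992, 0.13, -0.0], [-0.0, -0.001, -1.0]] [0.1 0.5 0.8] 16.6
1512 [497.9 194.8  32.4] ((497.8523864746094, 194.2344512939453), 20.792089462280273)
```

Emit:
send_rows:
  increments:
    - {"travel": [-1, 2.4, -30], "turn": [0, 0, 0], "grip": 0}
    - {"travel": [0, 0, -40], "turn": [0, 0, 0], "grip": 0}
    - {"travel": [0, 0, -25], "turn": [0, 0, 0], "grip": 0}
    - {"travel": [0, 0, -12], "turn": [0, 0, 0], "grip": 0}
    - {"travel": [0, 0, -4], "turn": [0, 0, 0], "grip": 0}
    - {"travel": [0, 0, 0], "turn": [0, 0, 0], "grip": 0}

```text
time_s: 17.4
ee_pos: [499.3, 194.5, 31.4]
tcp_rot: [[-0.129, 0.992, 0.002], [0.992, 0.129, 0.0], [0.0, 0.002, -1.0]]
wrist_force: [0.5, -0.3, 0.6]
finger_gap: 0.995
grip_force: 0.0
```

Emit:
send_rows:
  increments:
    - {"travel": [0, 0, 0], "turn": [0, 0, 0], "grip": 1}
    - {"travel": [0, 0, 0], "turn": [0, 0, 0], "grip": 1}
    - {"travel": [0, 0, 0], "turn": [0, 0, 0], "grip": 1}
    - {"travel": [0, 0, 0], "turn": [0, 0, 0], "grip": 1}
    - {"travel": [0, 0, 0], "turn": [0, 0, 0], "grip": 1}
    - {"travel": [0, 0, 0], "turn": [0, 0, 0], "grip": 1}

```text
time_s: 18.15
ee_pos: [499.1, 194.6, 31.6]
tcp_rot: [[-0.13, 0.992, 0.002], [0.992, 0.13, 0.0], [0.0, 0.002, -1.0]]
wrist_force: [-0.6, -0.0, 6.0]
finger_gap: 0.453
grip_force: 60.7
```

Emit:
send_rows:
  increments:
    - {"travel": [0, 0, 20], "turn": [0, 0, 0], "grip": 1}
    - {"travel": [0, 0, 50], "turn": [0, 0, 0], "grip": 1}
    - {"travel": [0, 0, 50], "turn": [0, 0, 0], "grip": 1}
    - {"travel": [2, -30, 20], "turn": [0, 0, 0], "grip": 1}
    - {"travel": [5, -50, 0], "turn": [0, 0, 0], "grip": 1}
    - {"travel": [5, -55, 0], "turn": [0, 0, 0], "grip": 1}
    - {"travel": [5, -55, 0], "turn": [0, 0, 0], "grip": 1}
    - {"travel": [5, -55, 0], "turn": [0, 0, 0], "grip": 1}

```text
time_s: 19.15
ee_pos: [519.9, -52.1, 170.0]
tcp_rot: [[-0.13, 0.992, -0.001], [0.992, 0.13, 0.0], [0.0, -0.0, -1.0]]
wrist_force: [-0.7, -0.0, -1.2]
finger_gap: 0.451
grip_force: 60.9
```

Emit:
send_rows:
  increments:
    - {"travel": [5, -55, 0], "turn": [0, 0, 0], "grip": 1}
    - {"travel": [5, -55, 0], "turn": [0, 0, 0], "grip": 1}
    - {"travel": [5, -45, 0], "turn": [0, 0, 0], "grip": 1}
    - {"travel": [5, -42, 0], "turn": [0, 0, 0], "grip": 1}
    - {"travel": [0, 0, 0], "turn": [0, 0, 0], "grip": 1}
    - {"travel": [0, 0, 0], "turn": [0, 0, 0], "grip": 1}

```text
time_s: 19.9
ee_pos: [539.7, -247.0, 169.6]
tcp_rot: [[-0.129, 0.992, -0.002], [0.992, 0.129, 0.002], [0.002, -0.001, -1.0]]
wrist_force: [-0.2, -0.1, -2.4]
finger_gap: 0.451
grip_force: 60.9
```

```bash
python3 w.py w5 540.5,-214,87.5,95,14 540.5,-248,168,182,24;  python3 - <<'E'
from h import *
from scipy.optimize import minimize
s=r.observe()['ee_pos']
P=np.load('w5.npz')['P'].reshape(-1,3); q=P[(np.hypot(*(P[:,:2]-s[:2]).T)<24)&(P[:,2]>150)&(P[:,2]<190)]
print(np.histogram(q[:,2],10))
z=np.median(q[:,2]); q=q[abs(q[:,2]-z)<2]; q=q[np.hypot(*(q[:,:2]-s[:2]).T)<20.5]
f=lambda c: -np.sort(np.hypot(*(q[:,:2]-c).T))[:20].mean()
m=minimize(f,s[:2],method='Nelder-Mead');print(z,m.x,-m.fun,s)
E
```

```text
[ 539.7 -247.   169.6] [[-0.129, 0.992, -0.002], [0.992, 0.129, 0.002], [0.002, -0.001, -1.0]] [-0.2 -0.1 -2.4] 19.9
608 [ 540.4 -214.    89.6] ((540.4824829101562, -214.12313842773438), 9.083986282348633)
4615 [ 540.1 -246.   171.2] ((540.3071899414062, -246.5075225830078), 23.381153106689453)
(array([ 175,  440,  468,  506, 1330, 3185,  205,  218,  238,  256]), array([150.09561815, 154.0850237 , 158.07442925, 162.0638348 ,
       166.05324035, 170.0426459 , 174.03205145, 178.021457  ,
       182.01086255, 186.0002681 , 189.98967365]))
170.3645797016433 [ 540.20333181 -246.83944891] 13.184641507299588 [ 539.8065472  -246.42532566  169.69984937]
```

View pics/w5.png

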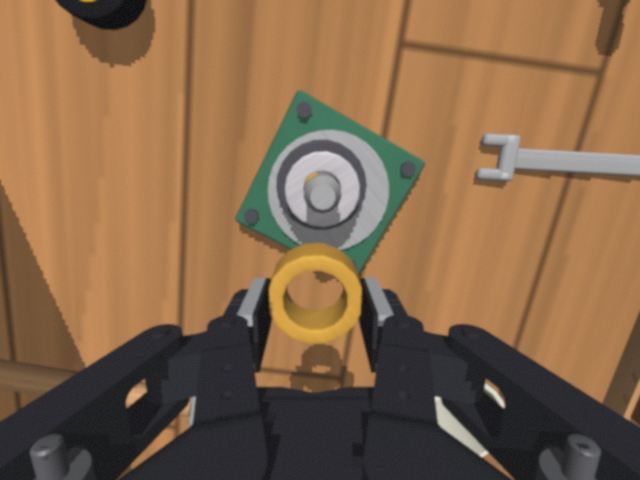

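The brass ring is held level at (316,293), with the spindle at (322,192). Threading next.

Emit:
send_rows:
  increments:
    - {"travel": [0.3, 16, 0], "turn": [0, 0, 0], "grip": 1}
    - {"travel": [0, 16.5, 0], "turn": [0, 0, 0], "grip": 1}
    - {"travel": [0, 0, -20], "turn": [0, 0, 0], "grip": 1}
    - {"travel": [0, 0, -20], "turn": [0, 0, 0], "grip": 1}
    - {"travel": [0, 0, -15], "turn": [0, 0, 0], "grip": 1}
    - {"travel": [0, 0, -3], "turn": [0, 0, 0], "grip": 1}
    - {"travel": [0, 0, 0], "turn": [0, 0, 0], "grip": 1}
    - {"travel": [0, 0, 0], "turn": [0, 0, 0], "grip": 1}

```text
time_s: 20.95
ee_pos: [541.4, -215.4, 113.5]
tcp_rot: [[-0.13, 0.992, 0.002], [0.992, 0.13, -0.001], [-0.001, 0.002, -1.0]]
wrist_force: [-0.9, -0.1, -1.9]
finger_gap: 0.457
grip_force: 60.9
```

Emit:
send_rows:
  increments:
    - {"travel": [-1.2, 1, -2], "turn": [0, 0, 0], "grip": 1}
    - {"travel": [0, 0, -2], "turn": [0, 0, 0], "grip": 1}
    - {"travel": [0, 0, -2], "turn": [0, 0, 0], "grip": 1}
    - {"travel": [0, 0, -2], "turn": [0, 0, 0], "grip": 1}
    - {"travel": [0, 0, 0], "turn": [0, 0, 0], "grip": 1}

```text
time_s: 21.58
ee_pos: [539.3, -214.0, 104.2]
tcp_rot: [[-0.13, 0.992, -0.001], [0.992, 0.13, 0.0], [0.0, -0.0, -1.0]]
wrist_force: [-0.2, -0.5, -1.6]
finger_gap: 0.451
grip_force: 60.9
```

Emit:
send_rows:
  increments:
    - {"travel": [0, 0, -2], "turn": [0, 0, 0], "grip": 1}
    - {"travel": [0, 0, -1], "turn": [0, 0, 0], "grip": 1}
    - {"travel": [0, 0, -1], "turn": [0, 0, 0], "grip": 1}
    - {"travel": [0, 0, -1], "turn": [0, 0, 0], "grip": 1}
    - {"travel": [0, 0, 0], "turn": [0, 0, 0], "grip": 1}

```text
time_s: 22.2
ee_pos: [539.4, -214.1, 99.4]
tcp_rot: [[-0.13, 0.992, -0.0], [0.992, 0.13, 0.0], [0.0, -0.0, -1.0]]
wrist_force: [0.7, -0.3, -2.3]
finger_gap: 0.454
grip_force: 60.9
```

Emit:
send_rows:
  increments:
    - {"travel": [0.7, 0, -1], "turn": [0, 0, 0], "grip": 1}
    - {"travel": [0, 0, -1], "turn": [0, 0, 0], "grip": 1}
    - {"travel": [0, 0, -1], "turn": [0, 0, 0], "grip": 1}
    - {"travel": [0, 0, -1], "turn": [0, 0, 0], "grip": 1}
    - {"travel": [0, 0, 0], "turn": [0, 0, 0], "grip": 1}

```text
time_s: 22.82
ee_pos: [540.0, -214.1, 95.3]
tcp_rot: [[-0.13, 0.992, -0.0], [0.992, 0.13, 0.0], [0.0, -0.0, -1.0]]
wrist_force: [0.5, -0.5, -1.5]
finger_gap: 0.45
grip_force: 60.9
```

Emit:
send_rows:
  increments:
    - {"travel": [0, 0, -2], "turn": [0, 0, 0], "grip": 1}
    - {"travel": [0, 0, -2], "turn": [0, 0, 0], "grip": 1}
    - {"travel": [0, 0, -2], "turn": [0, 0, 0], "grip": 1}
    - {"travel": [0, 0, -2], "turn": [0, 0, 0], "grip": 1}
    - {"travel": [0, 0, -1], "turn": [0, 0, 0], "grip": 1}
    - {"travel": [0, 0, 0], "turn": [0, 0, 0], "grip": 1}

```text
time_s: 23.58
ee_pos: [540.1, -214.0, 86.4]
tcp_rot: [[-0.13, 0.992, -0.0], [0.992, 0.13, 0.0], [0.0, -0.0, -1.0]]
wrist_force: [0.5, 1.4, -1.9]
finger_gap: 0.453
grip_force: 60.9
```

Underside is about 67 mm. Now through the plungers in small steps.

Emit:
send_rows:
  increments:
    - {"travel": [0, 0, -1], "turn": [0, 0, 0], "grip": 1}
    - {"travel": [0, 0, -1], "turn": [0, 0, 0], "grip": 1}
    - {"travel": [0, 0, -1], "turn": [0, 0, 0], "grip": 1}
    - {"travel": [0, 0, -1], "turn": [0, 0, 0], "grip": 1}
    - {"travel": [0, 0, 0], "turn": [0, 0, 0], "grip": 1}

```text
time_s: 24.2
ee_pos: [540.1, -214.0, 82.4]
tcp_rot: [[-0.13, 0.992, -0.0], [0.992, 0.13, 0.0], [0.0, -0.0, -1.0]]
wrist_force: [0.4, 1.1, -1.2]
finger_gap: 0.454
grip_force: 61.0
```

Emit:
send_rows:
  increments:
    - {"travel": [0, 0, -1], "turn": [0, 0, 0], "grip": 1}
    - {"travel": [0, 0, -1], "turn": [0, 0, 0], "grip": 1}
    - {"travel": [0, 0, -1], "turn": [0, 0, 0], "grip": 1}
    - {"travel": [0, 0, 0], "turn": [0, 0, 0], "grip": 1}

```text
time_s: 24.7
ee_pos: [540.4, -214.2, 79.6]
tcp_rot: [[-0.13, 0.992, 0.001], [0.992, 0.13, -0.0], [-0.0, 0.001, -1.0]]
wrist_force: [-0.8, 0.7, 2.8]
finger_gap: 0.453
grip_force: 61.3
```

Emit:
send_rows:
  increments:
    - {"travel": [0, 0, -1], "turn": [0, 0, 0], "grip": 1}
    - {"travel": [0, 0, -1], "turn": [0, 0, 0], "grip": 1}
    - {"travel": [0, 0, -1], "turn": [0, 0, 0], "grip": 1}
    - {"travel": [0, 0, 0], "turn": [0, 0, 0], "grip": 1}

```text
time_s: 25.2
ee_pos: [540.2, -214.0, 76.3]
tcp_rot: [[-0.13, 0.992, 0.0], [0.992, 0.13, 0.0], [0.0, 0.0, -1.0]]
wrist_force: [-1.0, 0.5, 0.9]
finger_gap: 0.453
grip_force: 61.2
```

Emit:
send_rows:
  increments:
    - {"travel": [0, 0, -1], "turn": [0, 0, 0], "grip": 1}
    - {"travel": [0, 0, -1], "turn": [0, 0, 0], "grip": 1}
    - {"travel": [0, 0, -1], "turn": [0, 0, 0], "grip": 1}
    - {"travel": [0, 0, -1], "turn": [0, 0, 0], "grip": 1}
    - {"travel": [0, 0, -1], "turn": [0, 0, 0], "grip": 1}
    - {"travel": [0, 0, 0], "turn": [0, 0, 0], "grip": 1}

```text
time_s: 25.95
ee_pos: [540.0, -214.0, 71.2]
tcp_rot: [[-0.13, 0.992, -0.0], [0.992, 0.13, 0.0], [0.0, -0.0, -1.0]]
wrist_force: [0.2, 0.2, 0.9]
finger_gap: 0.452
grip_force: 61.2
```

Emit:
send_rows:
  increments:
    - {"travel": [0, 0, -0.7], "turn": [0, 0, 0], "grip": 1}
    - {"travel": [0, 0, -0.7], "turn": [0, 0, 0], "grip": 1}
    - {"travel": [0, 0, 0], "turn": [0, 0, 0], "grip": 1}

```text
time_s: 26.32
ee_pos: [540.1, -214.0, 69.9]
tcp_rot: [[-0.13, 0.992, -0.0], [0.992, 0.13, 0.0], [0.0, -0.0, -1.0]]
wrist_force: [0.1, -0.5, 1.8]
finger_gap: 0.457
grip_force: 61.3
```

Emit:
send_rows:
  increments:
    - {"travel": [0, 0, -0.7], "turn": [0, 0, 0], "grip": 1}
    - {"travel": [0, 0, -0.7], "turn": [0, 0, 0], "grip": 1}
    - {"travel": [0, 0, 0], "turn": [0, 0, 0], "grip": 1}

```text
time_s: 26.7
ee_pos: [540.2, -214.1, 69.4]
tcp_rot: [[-0.13, 0.992, 0.0], [0.992, 0.13, -0.0], [-0.0, 0.0, -1.0]]
wrist_force: [-2.1, 1.4, 5.1]
finger_gap: 0.453
grip_force: 61.7
```

Emit:
send_rows:
  increments:
    - {"travel": [0, 0, -0.6], "turn": [0, 0, 0], "grip": 1}
    - {"travel": [0, 0, 0], "turn": [0, 0, 0], "grip": 1}
    - {"travel": [0, 0, 0], "turn": [0, 0, 0], "grip": 1}

```text
time_s: 27.08
ee_pos: [540.3, -214.1, 69.0]
tcp_rot: [[-0.13, 0.992, 0.0], [0.992, 0.13, -0.0], [-0.0, 0.0, -1.0]]
wrist_force: [-2.3, 1.2, 7.0]
finger_gap: 0.453
grip_force: 61.8
```

Emit:
send_rows:
  increments:
    - {"travel": [0, 0, 0], "turn": [0, 0, 0], "grip": 0}
    - {"travel": [0, 0, 0], "turn": [0, 0, 0], "grip": 0}
    - {"travel": [0, 0, 0], "turn": [0, 0, 0], "grip": 0}
    - {"travel": [0, 0, 0], "turn": [0, 0, 0], "grip": 0}
    - {"travel": [0, 0, 0], "turn": [0, 0, 0], "grip": 0}

```text
time_s: 27.7
ee_pos: [540.1, -214.0, 68.0]
tcp_rot: [[-0.13, 0.992, -0.0], [0.992, 0.13, 0.0], [0.0, -0.0, -1.0]]
wrist_force: [-0.1, -1.3, -1.1]
finger_gap: 0.995
grip_force: 0.0
```

Emit:
send_rows:
  increments:
    - {"travel": [0, 0, 10], "turn": [0, 0, 0], "grip": 0}
    - {"travel": [0, 0, 30], "turn": [0, 0, 0], "grip": 0}
    - {"travel": [0, 0, 50], "turn": [0, 0, 0], "grip": 0}
    - {"travel": [0, -30, 10], "turn": [0, 0, 0], "grip": 0}
    - {"travel": [0, -15, 0], "turn": [0, 0, 0], "grip": 0}
    - {"travel": [0, 0, 0], "turn": [0, 0, 0], "grip": 0}
    - {"travel": [0, 0, 0], "turn": [0, 0, 0], "grip": 0}

```text
time_s: 28.58
ee_pos: [539.2, -257.9, 166.4]
tcp_rot: [[-0.13, 0.992, -0.003], [0.992, 0.13, 0.002], [0.003, -0.002, -1.0]]
wrist_force: [-0.4, 1.0, -0.2]
finger_gap: 1.002
grip_force: 0.0
```

```bash
python3 w.py w6 540.5,-214,87.5,95,14 540.5,-214,65,77,26 540.5,-214,44,56,32
```

```text
[ 539.2 -257.9  166.4] [[-0.13, 0.992, -0.003], [0.992, 0.13, 0.002], [0.003, -0.002, -1.0]] [-0.4  1.  -0.2] 28.57
650 [ 540.5 -214.1   89.6] ((540.546630859375, -214.2808380126953), 9.14657211303711)
1786 [ 540.3 -213.4   70.7] ((540.5615844726562, -214.36312866210938), 20.949918746948242)
1615 [ 540.3 -211.9   50.7] ((540.91015625, -214.99122619628906), 27.846973419189453)
```

View pics/w6.png

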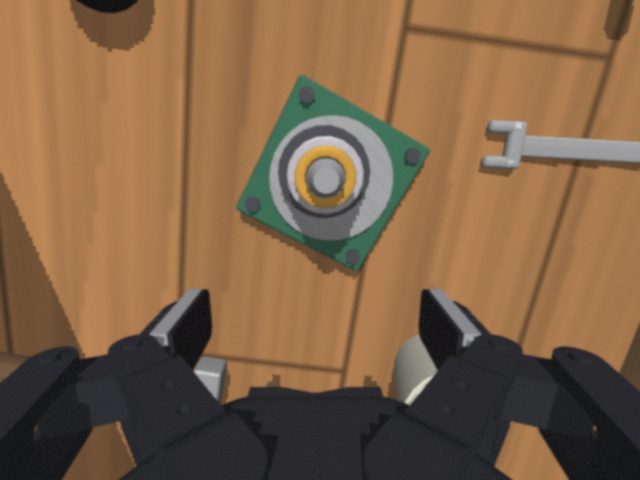

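The brass ring (325,176) sits flat on the large one. The tops measure 70.7 and 50.7 mm, where home is 70 and 50. Handing in.

```bash
python3 -c "
from plant import r
print(r.close_job())"
```

```text
the job is handed in; nothing more can be done
None
```

Both spacers are home on the spindle, large below and small above, with tops measured at 50.7 and 70.7 mm (about 0.7 mm high, within tolerance); I released them, moved the arm clear and handed the job in at about 29 s, and the hand-in returned no verdict.

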